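Rebuild the lens stack of the fluorescence reader

TASK

Build the optical stack in the empty rod cage, one part at a time from the bottom up: first the spacer, then the lens blank with its dome up, then the retaining ring, and last the dust cap with its knob up, each lying flat between the four rods on the part below. Leave the finished cage untouched (it only shows how the result looks), and do not push the blue bottle cap and the small jar about.

Things in the scene. Friction and masses are not known exactly. Their poses are not given: they have to be found in the camera images.
- cage: The EMPTY lens cage, fixed: steel plate 80 x 80 x 10 mm with four upright rods, 6 mm thick, at 25.5 mm either side of centre along its own x and y; straight to 60 mm above the bench, tapering to points at 70 mm. 60 mm parts fit between them with 3 mm play; fingers closing along its x or y pass through the 45 mm gaps. Origin: centre of the plate's underside, z up; the stack starts 10 mm above it.
- finished_cage: An identical cage, already filled and capped (black knob in its middle, top at 76 mm); all one fixed piece. Not to be touched. Origin as for the cage.
- spacer: Tall plain aluminium ring: 60 mm outside, 40 mm bore, 22 mm high. Origin: centre of the underside, z up; round, so its yaw does not matter. Starts lying like this on the bench.
- lens: Clear glass lens blank: disc of 60 mm diameter, 10 mm thick at the edge, with a low dome (34 mm diameter, 5 mm high) on its upper face, 15 mm in all. Origin: centre of the underside, z up; round, so its yaw does not matter. Starts lying like this on the bench. Grip by the edge.
- retaining_ring: Low, thin-walled aluminium ring with two dark spanner slots in its top: 60 mm outside, 50 mm bore, 10 mm high. Origin: centre of the underside, z up; round, so its yaw does not matter. Starts lying like this on the bench.
- dust_cap: Black plastic cap: disc of 60 mm diameter, 6 mm thick, with a round knob (22 mm diameter, 18 mm high) in the middle of its top, 24 mm in all. Origin: centre of the underside, z up; round, so its yaw does not matter. Starts lying like this on the bench.
- bottle_cap: Bystander: loose blue screw cap, 38 mm diameter, 19 mm high. Origin: centre of its underside.
- jar: Bystander: small loose jar with a white lid, 34 mm diameter, 40 mm high. Origin: centre of its underside.
Mind the look-alikes: they are no part of the job. Leave any orange or red look-alike of the retaining_ring alone.

How it is judged:
By the outcome, as a careful person would: the job done as asked, in the order asked, and still so for the second after the job is handed in, with the robot touching nothing.
It also fails if it takes over 112 s, if anything falls off the work surface, if the arm or the gripper's body presses on something with over 40 N, if the wrist force passes 120 N, or if a joint passes its speed limit or range.

ROBOT

A 7-joint arm with a two-finger parallel gripper is mounted at the origin on the work surface. World frame = base frame: x ahead of the robot, y to its left, z up, the work surface at z = 0. Lengths are in m, angles in rad, forces in N, time in s.
With the tool pointing down it reaches from about 0.425 to 0.925 m from the base axis. Payload 6.8 kg.
Tool frame: the origin (TCP) lies midway between the tips of the shut fingers; the grasp point (between the pads) lies r.grip_point_offset behind it (r.grip_point_offset is the distance from the TCP to the grasp point, in m); z points along the fingers, y is the direction in which the jaws open and shut (so a half turn about z gives the same grasp; the last joint's range is limited). The gripper opens to 85 mm and grips with 20 to 120 N. Pads are 22 mm wide; open, the fingers measure 114 mm over their backs; the gripper's body (76 mm by 85 mm) begins 54 mm behind the grasp point. The pads swing forward as they close: fully open they stand 13 mm farther back than shut.
Start: joints at [-1.316, 0.477, 0.022, 1.555, -0.011, 1.109, -0.083], TCP at [0.24, 0.631, 0.231] pointing down, gripper open.
Joint ranges: [-2.96, 2.96], [-0.34, 2.1], [-1.41, 1.46], [0.24, 2.44], [-1.37, 4.51], [0.17, 1.92], [-2.96, 2.96]. Speed limits (rad/s): [2.39, 2.39, 3.14, 3.14, 3.14, 3.14, 3.14].

INTERFACE

Orientations are given as a rotation vector (axis times angle).
In Python, from bench import r gives the robot as it stands. The module is installed in compiled form; this text tells all that it offers.
- The arm moves only by the tool play_rows, never from a script. Its argument "deltas" is a list of rows, each a list of 3 entries, a list of its own where there are three numbers: the finger opening in mm, from 0 to 85.4, then the shift along the tool's x, y, z in mm, then the turn, a rotation vector about the tool's x, y, z in rad. A call has 1 to 8 rows; each row is the pose to reach, as a shift and turn from the pose measured when the call began, along the tool's axes at that moment; what a row does not reach only later rows make up. A row lasts 1/8 s, in which the tool goes at most 62.5 mm and 10.7 degrees, less where a joint would pass 70% of its speed; a pose out of reach is approached as far as the arm can. A call with a gripper value outside its range is refused whole. The fingers move at their own pace and stop on an object; "squeeze" is the grip in N (left out, the last holds). Time passes only in rows, so rows that repeat a pose let the fingers close. It gives the time, the measured TCP pose, the force and the opening at its end, in the units of the state.
- r.get_obs(): the state, without advancing time (a new reading comes with each control period).
- r.grab_frame(name): name is "scene" or "top" or "wrist"; returns (picture, depth): 400x640x3 uint8, red, green, blue; 400x640 float32, m along the optical axis (not along the pixel's ray), 0 where there is no reading.
- r.camera_model(name): a dict with "mtx" (3x3 intrinsics, pixels), "D" ([k1, k2, p1, p2, k3] as OpenCV has them; the pictures are not rectified), "rvec" (rotation vector, rad) and "tvec" (3), from world to camera coordinates, as OpenCV has them; the wrist camera has in their place "T_tool_cam" (4x4, takes a point from camera to tool coordinates, whose origin is the TCP and whose axes are the flange's). Camera axes: x right, y down, z forward; pixel columns grow to the right and rows downward; lengths in m; the calibration is good to about 2 mm. A picture is of the moment at which its call begins: read the wrist's pose just before it. camera_model takes no time and is no camera call.
- r.hand_in(): hands the job in, once; it reports no verdict.
The state is a dict: "clock": time; "joints": joint angles; "qvel": joint speeds; "tau": joint torques, N m; "tcp_pos": TCP position; "orientation": TCP orientation; "contact_force": force on the tool from outside, world axes, zero at the start; "moment": the same for the moment, N m; "grip_width": finger opening in m.
Only numpy, scipy, OpenCV 4.12 (cv2) and the standard library are available. Lean on these libraries where they do the work, as an engineer would, in place of code of your own. Each camera call takes 0.05 s, during which the arm holds its last target. There are 200 camera calls.

## Working session

There is one attempt and no reset: what is moved stays moved. The work goes in short steps, Python scripts to look and compute and a tool call to move; the robot and the scene stay as the last step left them, time stands still between calls to the robot, and variables do not carry over. Pictures are saved under pics/ and viewed, about 12 in all and at most 16, crops included, and the job is handed in when it is done.

Besides the shell and the picture viewer there is one more tool, called by a JSON object that holds its "fn" and its "kwargs", one argument or row to a line. play_rows: Moves the arm, as the interface text tells. Its arguments: {"type":"object","properties":{"deltas":{"type":"array"},"squeeze":{"type":"number"}},"required":["deltas"]}

```bash
mkdir -p pics; cat > h.py <<'E'
from bench import r
import numpy as np, cv2
from scipy.spatial.transform import Rotation as R
def pose(o=None):
    o=o or r.get_obs(); T=np.eye(4); T[:3,:3]=R.from_rotvec(o["orientation"]).as_matrix(); T[:3,3]=o["tcp_pos"]; return T
def cam(name,T=None):
    m=r.camera_model(name)
    if "rvec" in m:
        W=np.eye(4); W[:3,:3]=cv2.Rodrigues(np.array(m["rvec"],float))[0]; W[:3,3]=np.ravel(m["tvec"]); C=np.linalg.inv(W)
    else: C=(pose() if T is None else T)@np.array(m["T_tool_cam"])
    return np.array(m["mtx"],float),np.array(m["D"],float),C
def ray(uv,c,z):
    K,D,C=c; p=cv2.undistortPoints(np.array(uv,float).reshape(-1,1,2),K,D).reshape(-1,2)
    d=np.c_[p,np.ones(len(p))]@C[:3,:3].T; o=C[:3,3]
    return o+d*((z-o[2])/d[:,2])[:,None]
def proj(P,c):
    K,D,C=c; W=np.linalg.inv(C)
    return cv2.projectPoints(np.array(P,float).reshape(-1,3),cv2.Rodrigues(W[:3,:3])[0],W[:3,3],K,D)[0].reshape(-1,2)
def cloud(dep,c):
    h,w=dep.shape; v,u=np.mgrid[:h,:w]
    K,D,C=c; p=cv2.undistortPoints(np.stack([u,v],-1).reshape(-1,1,2).astype(float),K,D).reshape(-1,2)
    P=np.c_[p,np.ones(len(p))]*dep.reshape(-1,1)
    return (P@C[:3,:3].T+C[:3,3]).reshape(h,w,3)
def grab(name,fn):
    T=pose(); im,d=r.grab_frame(name); cv2.imwrite("pics/"+fn+".png",im[:,:,::-1]); np.save("pics/"+fn+".npy",d); return im,d,cam(name,T)
E
python3 - <<'E'
from h import *
print(r.get_obs(), r.grip_point_offset)
for n in("top","scene"):
    im,d,c=grab(n,n+"0"); print(n,c[2].round(3).tolist(),c[0].tolist())
print(np.array(r.camera_model("wrist")["T_tool_cam"]).round(3))
E
```

```text
{'clock': 0.0, 'joints': array([-1.31612458,  0.47779368,  0.02232929,  1.55646441, -0.01146532,
        1.1092723 , -0.08308738]), 'qvel': array([-7.99278412e-04, -1.09947194e-03, -3.56868035e-04, -1.04093975e-04,
        7.41108914e-05,  1.60394660e-03, -8.97393870e-05]), 'tau': array([-3.62633955e-04, -5.96453333e+01,  1.60790976e+00, -2.81194192e+01,
        1.24906955e-02,  9.49794747e-03, -4.73759229e-06]), 'tcp_pos': array([0.23934314, 0.63051071, 0.23032434]), 'orientation': array([-5.66599662e-01, -3.08990459e+00,  2.83027250e-03]), 'contact_force': array([ 0.1062062 ,  0.18843451, -0.16104722]), 'moment': array([ 0.00183798, -0.06063664,  0.03787544]), 'grip_width': 0.08497567802910289} 0.0187
top [[0.003, -0.991, 0.133, 0.411], [-1.0, -0.002, 0.009, 0.02], [-0.009, -0.133, -0.991, 0.888], [0.0, 0.0, 0.0, 1.0]] [[387.56917097700364, 0.0, 317.1096012463893], [0.0, 387.56917097700364, 203.1178117254829], [0.0, 0.0, 1.0]]
scene [[0.106, 0.776, -0.621, 0.978], [0.994, -0.075, 0.077, -0.037], [0.013, -0.626, -0.78, 0.651], [0.0, 0.0, 0.0, 1.0]] [[405.952307895018, 0.0, 324.60151111559543], [0.0, 405.952307895018, 197.4786750490474], [0.0, 0.0, 1.0]]
[[-0.    -0.957 -0.292  0.075]
 [ 1.    -0.    -0.    -0.   ]
 [-0.    -0.292  0.957 -0.143]
 [ 0.     0.     0.     1.   ]]
```

View pics/top0.png

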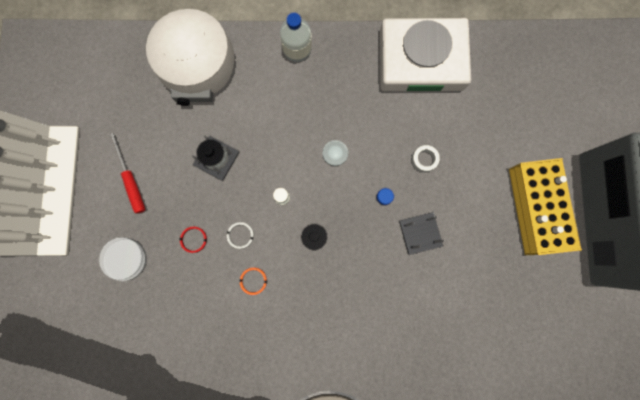

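View pics/scene0.png

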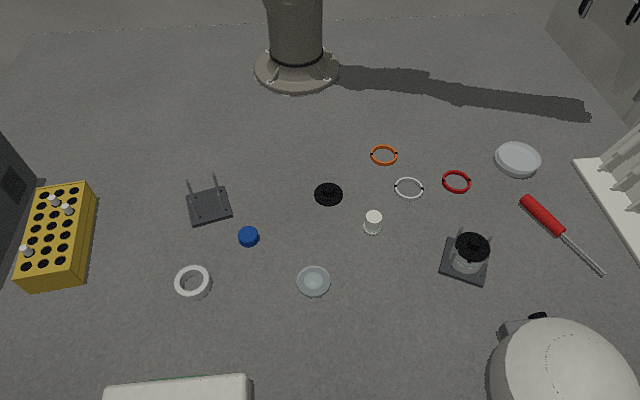

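Top view: the spacer is at (426,158), the lens at (335,153), the dust cap at (314,237), the empty cage at (421,233) and the finished cage at (213,155). There are three candidates for the retaining ring: silver (240,235), red (193,239) and orange (253,281). The silver one fits, being aluminium with two dark slots. The jar is at (281,196) and the blue cap at (386,196). I'll confirm the ring with one enlarged crop and measure positions.

```bash
python3 - <<'E'
from h import *
im=cv2.imread("pics/top0.png"); d=np.load("pics/top0.npy"); c=cam("top")
cv2.imwrite("pics/crop1.png",np.vstack([cv2.resize(im[125:300,170:460],None,fx=2.7,fy=2.7,interpolation=cv2.INTER_CUBIC)]))
P=cloud(d,c); bg=np.median(P[130:300,170:460,2]); print("bench z",bg)
M=(P[...,2]-bg>0.004).astype(np.uint8)
n,l,s,ct=cv2.connectedComponentsWithStats(M)
for i in range(1,n):
    if s[i,4]>60 and 150<ct[i][0]<480 and 110<ct[i][1]<310:
        z=P[...,2][l==i]; print(ct[i].round(1),s[i],"zmed %.4f max %.4f"%(np.median(z),z.max()))
# colour blobs
g=cv2.cvtColor(im,cv2.COLOR_BGR2GRAY); hsv=cv2.cvtColor(im,cv2.COLOR_BGR2HSV)
def centre(mask,box,z,name):
    x0,y0,x1,y1=box; m=np.zeros_like(mask); m[y0:y1,x0:x1]=mask[y0:y1,x0:x1]
    k=cv2.findNonZero(m); h=cv2.convexHull(k); W=ray(h.reshape(-1,2),c,z)[:,:2]
    (x,y),rad=cv2.minEnclosingCircle((W*1000).astype(np.float32)); print(name,round(x,1),round(y,1),"r",round(rad,1))
br=(g>150).astype(np.uint8); dk=(g<45).astype(np.uint8)
centre(br,(408,140,446,176),.022,"spacer"); centre(br,(222,218,258,252),.010,"ring")
centre(dk,(298,220,332,254),.006,"cap")
centre((hsv[...,1]>130).astype(np.uint8),(375,185,397,207),.019,"bluecap"); centre(br,(270,185,290,206),.04,"jar")
centre((g>110).astype(np.uint8),(318,136,352,170),.01,"lens")
print(g[153,310:360]); print(g[237,295:335])
E
```

```text
bench z -0.00021917918738828535
[214.1 157.1] [ 192  135   47   46 1280] zmed 0.0507 max 0.8883
[335.3 153. ] [323 141  26  25 511] zmed 0.0101 max 0.8883
[425.6 158.2] [412 145  28  28 401] zmed 0.0207 max 0.8883
[281.4 196.3] [274 188  16  17 204] zmed 0.0389 max 0.8883
[385.2 196.4] [377 188  17  18 234] zmed 0.0182 max 0.8883
[420.9 233.3] [ 400  213   44   42 1279] zmed 0.0097 max 0.8883
[239.8 235.6] [226 223  28  26 187] zmed 0.0093 max 0.0125
[314.2 236.9] [301 224  27  27 491] zmed 0.0060 max 0.8883
[192.2 239.6] [179 227  27  26 191] zmed 0.0087 max 0.8883
[252.6 281.1] [238 268  29  27 196] zmed 0.0090 max 0.8883
spacer 633.4 -220.9 r 30.9
ring 456.4 203.6 r 31.3
cap 453.1 36.0 r 26.3
bluecap 543.6 -125.2 r 18.8
jar 542.5 108.0 r 21.0
lens 648.1 -12.1 r 55.0
[133 131 131 131 132 129 131 133 135 136 137 140 152 164 170 170 172 176
 184 191 196 199 201 206 210 211 211 209 206 203 199 195 184 175 172 172
 171 159 148 138 136 136 136 134 135 138 137 137 136 132]
[134 129 126 125 126 104  64  42  40  41  40  40  37  35  31  37  38  40
  39  42  39  41  40  37  37  40  40  41  41  42  45  62  94 121 128 124
 128 129 131 131]
```

View pics/crop1.png

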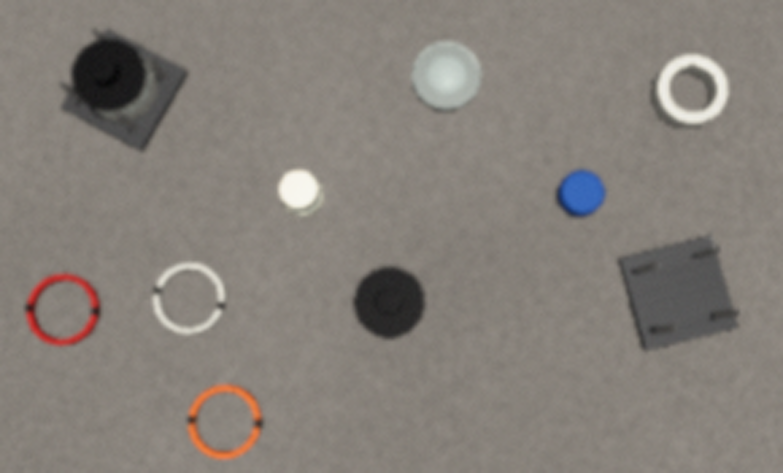

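The crop confirms the silver ring, slots included, at crop (189,298), between the red one (63,309) and the orange one (225,422). The cage plate corners in the crop are (619,258), (708,237), (736,328) and (646,349).

```bash
python3 - <<'E'
from h import *
im=cv2.imread("pics/top0.png"); d=np.load("pics/top0.npy"); c=cam("top"); g=cv2.cvtColor(im,cv2.COLOR_BGR2GRAY)
q=np.array([(619,258),(708,237),(736,328),(646,349)])/2.7+[170,125]-.3
W=ray(q,c,.01)[:,:2]*1000; print(W.round(1),"cage centre",W.mean(0).round(1))
for i in range(4):
    e=W[(i+1)%4]-W[i]; print(np.hypot(*e).round(1),np.degrees(np.arctan2(e[1],e[0])).round(1))
def cm(mask,box,z,name):
    x0,y0,x1,y1=box; m=np.zeros(mask.shape,np.uint8); m[y0:y1,x0:x1]=mask[y0:y1,x0:x1]
    W=ray(cv2.convexHull(cv2.findNonZero(m)).reshape(-1,2),c,z)[:,:2]*1000
    (x,y),rd=cv2.minEnclosingCircle(W.astype(np.float32)); print(name,round(x,1),round(y,1),round(rd,1))
cm(g>152,(318,136,352,170),.010,"lens"); cm(g<85,(298,220,332,254),.006,"cap")
# cage mask
m=np.zeros(g.shape,np.uint8); m[205:260,395:450]=(g<95)[205:260,395:450]
W2=ray(cv2.findNonZero(m).reshape(-1,2),c,.01)[:,:2]*1000
print(cv2.minAreaRect(W2.astype(np.float32)))
T=pose(); print(T.round(3)); s=np.array([.633,-.221,0]); print("tool shift to spacer mm",(T[:3,:3].T@(s-T[:3,3])*1000).round())
E
```

```text
[[ 490.1 -157.6]
 [ 508.1 -232.5]
 [ 432.2 -252.7]
 [ 414.5 -177.9]] cage centre [ 461.2 -205.2]
77.0 -76.5
78.5 -165.0
76.9 103.3
78.3 15.1
lens 649.6 -13.4 29.6
cap 453.4 35.6 29.8
((461.84954833984375, -205.24624633789062), (78.39417266845703, 83.84768676757812), 14.500932693481445)
[[-0.935  0.355 -0.     0.239]
 [ 0.355  0.935 -0.002  0.631]
 [-0.    -0.002 -1.     0.23 ]
 [ 0.     0.     0.     1.   ]]
tool shift to spacer mm [-670. -656.  232.]
```

{"fn": "play_rows", "kwargs": {
  "deltas": [
    [85,[-84,-82,0],[0,0,0.12]],
    [85,[-168,-164,0],[0,0,0.24]],
    [85,[-250,-246,0],[0,0,0.36]],
    [85,[-335,-328,0],[0,0,0.48]],
    [85,[-420,-410,5],[0,0,0.6]],
    [85,[-502,-492,10],[0,0,0.72]],
    [85,[-586,-574,20],[0,0,0.84]],
    [85,[-670,-656,30],[0,0,0.955]]
  ],
  "squeeze": 40
}}

```text
clock: 1.1
tcp_pos: [0.4495, 0.1753, 0.2231]
orientation: [1.928, 2.48, -0.002]
contact_force: [0.9, -0.0, 0.2]
grip_width: 0.085
```

```bash
cat >> h.py <<'E'
YAW=14.5
def go(x,y,z,yaw=None):
    """tool-frame shift (mm) and rotvec to a TCP-down pose with tool y along world angle yaw (deg)"""
    o=r.get_obs(); T=pose(o); a=np.radians(YAW if yaw is None else yaw); yy=np.array([np.cos(a),np.sin(a),0])
    if yy@T[:3,1]<0: yy=-yy
    zz=np.array([0,0,-1.]); G=np.c_[np.cross(yy,zz),yy,zz]
    print("t %.2f tcp"%o["clock"],(T[:3,3]*1000).round(1),"yaw %.1f"%np.degrees(np.arctan2(T[1,1],T[0,1])),"j",o["joints"].round(2),"F",o["contact_force"].round(1),"w %.1f"%(o["grip_width"]*1000))
    print("shift",(T[:3,:3].T@(np.array([x,y,z])/1000-T[:3,3])*1000).round(1),"turn",R.from_matrix(T[:3,:3].T@G).as_rotvec().round(3))
E
python3 -c "
from h import *
go(633,-221,130)"
```

```text
t 1.10 tcp [449.5 175.3 223.1] yaw 14.3 j [-0.85  0.17  0.39  2.03 -0.08  0.96 -0.17] F [ 0.9 -0.   0.2] w 85.0
shift [-429.2   80.1   93.5] turn [-0.001  0.001 -0.004]
```

{"fn": "play_rows", "kwargs": {
  "deltas": [
    [85,[-60,11,10],[0,0,0]],
    [85,[-120,22,20],[0,0,0]],
    [85,[-180,33,30],[0,0,0]],
    [85,[-240,45,40],[0,0,0]],
    [85,[-300,56,55],[0,0,0]],
    [85,[-360,67,75],[0,0,0]],
    [85,[-429,80,93],[0,0,0]],
    [85,[-429,80,93],[0,0,0]]
  ]
}}

```text
clock: 2.1
tcp_pos: [0.6319, -0.2261, 0.1288]
orientation: [1.935, 2.475, -0.007]
contact_force: [-0.6, 0.1, 0.3]
grip_width: 0.0852
```

```bash
python3 -c "
from h import *
im,d,c=grab('wrist','w1')
go(633,-221,130)
P=proj([[.633,-.221,.022],[.663,-.221,.022],[.603,-.221,.022]],c);print(P.round())"
```

```text
t 2.15 tcp [ 632.2 -225.1  129. ] yaw 14.0 j [-0.08  0.62  0.48  1.68 -0.33  0.93  0.77] F [ 1.1 -1.3 -0.3] w 85.0
shift [ 3.8  1.7 -1. ] turn [-0.003  0.003 -0.008]
[[324. 197.]
 [357. 205.]
 [290. 189.]]
```

View pics/w1.png

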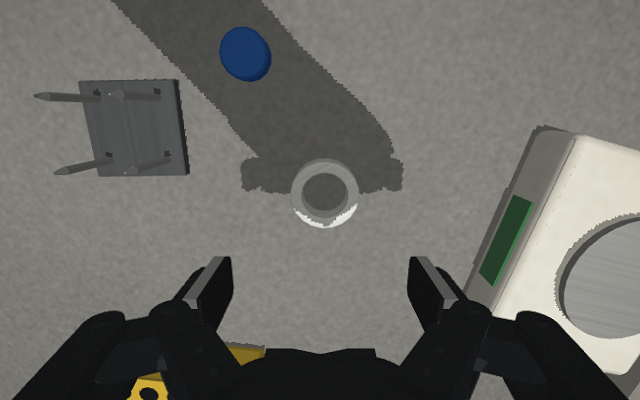

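The wrist view shows the spacer at (325,193), the blue cap at (245,53) and the cage plate at (133,128). I'll measure spacer and cage from the depth.

```bash
cat >> h.py <<'E'
def circ(im,d,c,xy,zlo,zhi,rad=45,show=1):
    """centre of points in height band near xy (mm)"""
    P=cloud(d,c)*1000; m=(P[...,2]>zlo)&(P[...,2]<zhi)&(np.hypot(P[...,0]-xy[0],P[...,1]-xy[1])<rad)&(d>0)
    Q=P[m][:,:2]; (x,y),rd=cv2.minEnclosingCircle(Q.astype(np.float32))
    print("circle",round(x,1),round(y,1),"r",round(rd,1),"n",len(Q),"zmed",np.median(P[m][:,2]).round(1)); return P,m
E
python3 -c "
from h import *
d=np.load('pics/w1.npy'); c=cam('wrist')
circ(0,d,c,(633,-221),16,30)
P,m=circ(0,d,c,(461,-205),5,13,65); print(cv2.minAreaRect(P[m][:,:2].astype(np.float32)))
P,m=circ(0,d,c,(461,-205),52,75,60)
n,l,s,ct=cv2.connectedComponentsWithStats(m.astype(np.uint8))
R_=[P[l==i].mean(0) for i in range(1,n) if s[i,4]>8]; print(np.round(R_,1), ct[1:].round(),s[1:,4])
"
```

```text
circle 633.2 -219.0 r 30.0 n 2129 zmed 22.0
circle 463.1 -204.2 r 55.7 n 8063 zmed 10.0
((462.3570251464844, -204.56524658203125), (81.61314392089844, 79.83518981933594), 14.144948959350586)
circle 463.2 -204.0 r 38.9 n 656 zmed 60.9
[[ 482.1 -173.6   61. ]
 [ 432.7 -186.3   60.7]
 [ 445.4 -235.1   60.5]
 [ 494.8 -222.3   60.8]] [[121.  95.]
 [ 46.  96.]
 [ 65. 170.]
 [135. 169.]] [156 194 171 135]
```

{"fn": "play_rows", "kwargs": {
  "deltas": [
    [85,[5,1,40],[0,0,0]],
    [85,[5,1,80],[0,0,0]],
    [85,[5,1,115],[0,0,0]],
    [85,[5,1,128],[0,0,0]],
    [85,[5,1,128],[0,0,0]],
    [50,[5,1,128],[0,0,0]],
    [50,[5,1,128],[0,0,0]],
    [50,[5,1,128],[0,0,0]]
  ]
}}

```text
clock: 3.15
tcp_pos: [0.633, -0.2207, 0.0034]
orientation: [1.932, 2.474, -0.004]
contact_force: [-1.4, 1.0, 6.5]
grip_width: 0.0589
```

{"fn": "play_rows", "kwargs": {
  "deltas": [
    [50,[0,0,0],[0,0,0]],
    [50,[0,0,0],[0,0,0]]
  ]
}}

```text
clock: 3.4
tcp_pos: [0.6335, -0.2208, 0.0042]
orientation: [1.931, 2.473, -0.003]
contact_force: [0.2, 0.6, -1.0]
grip_width: 0.0584
```

```bash
python3 -c "
from h import *
go(633,-219.5,130)"
```

```text
t 3.40 tcp [ 633.5 -220.8    4.2] yaw 14.0 j [-0.03  0.77  0.4   1.73 -0.42  0.72  0.82] F [ 0.2  0.6 -1. ] w 58.4
shift [   0.9    0.  -125.8] turn [ 0.001  0.004 -0.008]
```

{"fn": "play_rows", "kwargs": {
  "deltas": [
    [50,[0,0,-20],[0,0,0]],
    [50,[0,0,-60],[0,0,0]],
    [50,[0,0,-110],[0,0,0]],
    [50,[15,-40,-120],[0,0,0]],
    [50,[30,-85,-120],[0,0,-0.004]],
    [50,[45,-130,-120],[0,0,-0.008]],
    [50,[58,-162,-120],[0,0,-0.008]],
    [50,[58,-162,-120],[0,0,-0.008]]
  ]
}}

```text
clock: 4.4
tcp_pos: [0.4594, -0.2033, 0.1247]
orientation: [1.925, 2.48, -0.001]
contact_force: [0.5, -0.5, -1.5]
grip_width: 0.0588
```

```bash
python3 -c "
from h import *
r.get_obs(); im,d,c=grab('wrist','w2')
go(462.5,-205.5,14)
z=r.get_obs()['tcp_pos'][2]*1000
circ(0,d,c,(462.5,-205),z+10,z+25,45)
P,m=circ(0,d,c,(462,-205),40,72,60)
n,l,s,ct=cv2.connectedComponentsWithStats(m.astype(np.uint8))
print(np.round([P[l==i].mean(0) for i in range(1,n) if s[i,4]>8],1))
"
```

```text
t 4.45 tcp [ 461.8 -203.5  125. ] yaw 14.4 j [-0.14  0.37  0.52  2.09 -0.27  0.74  0.81] F [ 0.6  0.8 -0.8] w 58.8
shift [-1.70e+00 -1.00e-01  1.11e+02] turn [ 0.003  0.004 -0.001]
circle 458.4 -196.3 r 42.0 n 8545 zmed 143.0
circle 460.8 -205.2 r 38.7 n 318 zmed 60.8
[[ 478.7 -173.8   57.3]
 [ 430.7 -186.1   57.6]
 [ 443.5 -235.6   61.4]
 [ 490.6 -224.4   63.8]]
```

View pics/w2.png

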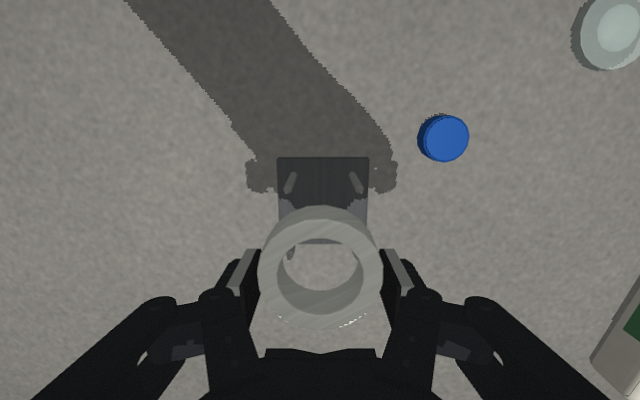

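```bash
python3 -c "
from h import *
c=cam('wrist'); T=pose(); print(T[:3,3]*1000)
t=np.linspace(0,2*np.pi,361); z=T[2,3]+.018
for dx in(-2,0,2):
  o=T[:3,3]+T[:3,0]*dx/1000
  for rr in(.03,.02):
    p=proj(np.c_[o[0]+rr*np.cos(t),o[1]+rr*np.sin(t),t*0+z],c); print(dx,rr,p.min(0).round(1),p.max(0).round(1))
im=cv2.cvtColor(cv2.imread('pics/w2.png'),cv2.COLOR_BGR2GRAY); print(im[195:330,320].tolist())
"
```

```text
[ 461.75384388 -203.49926708  124.97398668]
-2 0.03 [257.5 223.1] [385.3 335.3]
-2 0.02 [278.8 243.9] [364.  318.6]
0 0.03 [257.2 218.8] [385.6 332. ]
0 0.02 [278.7 239.8] [364.2 315.1]
2 0.03 [256.9 214.5] [385.8 328.7]
2 0.02 [278.5 235.7] [364.4 311.7]
[51, 50, 47, 50, 51, 50, 49, 49, 47, 55, 88, 110, 106, 108, 109, 111, 110, 112, 110, 109, 109, 111, 111, 114, 130, 144, 141, 137, 132, 132, 129, 130, 132, 134, 135, 137, 138, 139, 136, 134, 131, 129, 128, 107, 81, 84, 84, 82, 90, 119, 135, 133, 134, 134, 134, 133, 134, 136, 138, 139, 139, 138, 136, 134, 133, 133, 131, 132, 133, 133, 136, 134, 136, 136, 139, 141, 140, 140, 139, 137, 134, 132, 131, 131, 133, 133, 133, 132, 134, 137, 136, 138, 139, 139, 138, 122, 108, 107, 107, 106, 105, 108, 106, 105, 106, 106, 106, 110, 110, 113, 110, 109, 108, 110, 110, 109, 108, 112, 112, 117, 132, 136, 134, 133, 135, 133, 131, 133, 133, 132, 130, 133, 135, 136, 127]
```

{"fn": "play_rows", "kwargs": {
  "deltas": [
    [50,[-1,0,20],[0,0,0]],
    [50,[-1,0,45],[0,0,0]],
    [50,[-1,0,65],[0,0,0]],
    [50,[-1,0,85],[0,0,0]],
    [50,[-1,0,100],[0,0,0]],
    [50,[-1,0,107],[0,0,0]],
    [50,[-1,0,107],[0,0,0]]
  ]
}}

```text
clock: 5.32
tcp_pos: [0.4627, -0.2049, 0.0179]
orientation: [1.922, 2.479, -0.001]
contact_force: [0.8, -0.8, -2.1]
grip_width: 0.0587
```

```bash
python3 -c "
from h import *
go(462,-204.7,14)"
```

```text
t 5.33 tcp [ 462.7 -204.9   17.9] yaw 14.4 j [-0.02  0.56  0.39  2.13 -0.41  0.52  0.93] F [ 0.8 -0.8 -2.1] w 58.7
shift [ 0.4 -0.6  3.9] turn [ 0.003  0.004 -0.001]
```

Free descent with 4 mm to go. Seat, release gently, then back off upward.

{"fn": "play_rows", "kwargs": {
  "deltas": [
    [50,[0,0,3],[0,0,0]],
    [50,[0,0,4],[0,0,0]],
    [66,[0,0,4],[0,0,0]],
    [75,[0,0,4],[0,0,0]],
    [75,[0,0,2],[0,0,0]],
    [75,[0,0,-20],[0,0,0]],
    [78,[0,0,-60],[0,0,0]],
    [85,[0,0,-110],[0,0,0]]
  ]
}}

```text
clock: 6.32
tcp_pos: [0.4616, -0.2044, 0.1286]
orientation: [1.923, 2.48, -0.002]
contact_force: [1.4, -0.4, -0.0]
grip_width: 0.0851
```

```bash
python3 -c "
from h import *
im,d,c=grab('wrist','w3')
go(649.6,-13.4,110)
circ(0,d,c,(462.5,-205),27,37,31)
circ(0,d,c,(648,-13),7,18,40)
"
```

```text
t 6.38 tcp [ 464.8 -206.3  134.5] yaw 14.3 j [-0.15  0.36  0.54  2.08 -0.27  0.76  0.81] F [ 1.5 -1.1  2.2] w 85.0
shift [141.3 226.6  25.6] turn [ 0.009  0.007 -0.003]
circle 462.0 -204.7 r 30.1 n 2213 zmed 31.9
circle 647.5 -13.3 r 30.4 n 4047 zmed 10.5
```

View pics/w3.png

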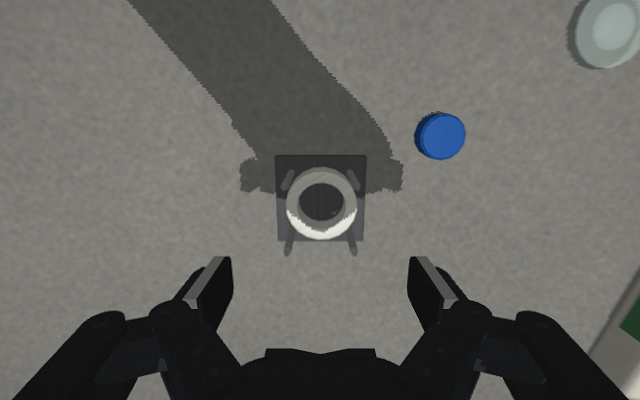

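Spacer seated: ring at (322,202) between the rods, top at 31.9 mm. Next, the lens.

{"fn": "play_rows", "kwargs": {
  "deltas": [
    [85,[30,48,0],[0,0,0]],
    [85,[60,96,0],[0,0,0]],
    [85,[90,144,5],[0,0,0]],
    [85,[115,190,15],[0,0,0]],
    [85,[141,226,25],[0,0,0]],
    [85,[141,226,25],[0,0,0]]
  ]
}}

```text
clock: 7.12
tcp_pos: [0.6504, -0.0088, 0.1092]
orientation: [1.912, 2.48, 0.006]
contact_force: [-0.3, 0.2, -0.1]
grip_width: 0.0849
```

```bash
python3 -c "
from h import *
im,d,c=grab('wrist','w4')
circ(0,d,c,(648,-13),6,18,40)
go(649,-13,1)
"
```

```text
circle 648.0 -12.3 r 30.0 n 3751 zmed 10.4
t 7.17 tcp [649.3 -11.9 109.8] yaw 14.5 j [-0.41  0.6   0.47  1.75 -0.34  0.86  0.46] F [ 0.1 -1.3 -0.4] w 85.1
shift [ -0.3  -1.4 108.8] turn [0.008 0.007 0.001]
```

{"fn": "play_rows", "kwargs": {
  "deltas": [
    [85,[0,-1,40],[0.008,0.007,0]],
    [85,[0,-1,80],[0.008,0.007,0]],
    [85,[0,-1,105],[0.008,0.007,0]],
    [85,[0,-1,112],[0.008,0.007,0]],
    [85,[0,-1,112],[0.008,0.007,0]],
    [50,[0,-1,112],[0.008,0.007,0]],
    [50,[0,-1,112],[0.008,0.007,0]],
    [50,[0,-1,112],[0.008,0.007,0]]
  ]
}}

```text
clock: 8.18
tcp_pos: [0.6503, -0.0129, -0.0003]
orientation: [1.922, 2.483, 0.003]
contact_force: [-2.8, -0.7, 7.1]
grip_width: 0.0577
```

{"fn": "play_rows", "kwargs": {
  "deltas": [
    [50,[0,0,0],[0,0,0]],
    [50,[0,0,0],[0,0,0]]
  ]
}}

```text
clock: 8.43
tcp_pos: [0.6507, -0.0128, 0.0002]
orientation: [1.921, 2.483, 0.004]
contact_force: [-0.0, 0.2, -0.0]
grip_width: 0.0575
```

```bash
python3 -c "
from h import *
grab('wrist','w5')
go(462,-204.7,132)
"
```

```text
t 8.47 tcp [650.4 -12.8  -0. ] yaw 14.5 j [-0.35  0.75  0.39  1.78 -0.42  0.69  0.52] F [-0.   0.1 -0.5] w 57.7
shift [-138.5 -230.2 -132.6] turn [0.003 0.    0.001]
```

View pics/w5.png

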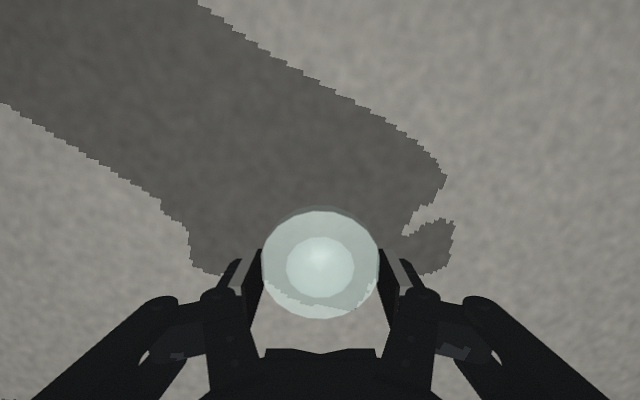

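The lens is centred between the pads at (320,264). Lift and carry.

{"fn": "play_rows", "kwargs": {
  "deltas": [
    [50,[0,0,-10],[0,0,0]],
    [50,[0,0,-50],[0,0,0]],
    [50,[0,0,-100],[0,0,0]],
    [50,[-20,-30,-130],[0,0,0]],
    [50,[-45,-75,-133],[0,0,0]],
    [50,[-75,-125,-133],[0,0,0]],
    [50,[-105,-175,-133],[0,0,0]],
    [50,[-138,-230,-133],[0,0,0]]
  ]
}}

```text
clock: 9.48
tcp_pos: [0.4622, -0.2041, 0.1331]
orientation: [1.92, 2.483, 0.004]
contact_force: [0.8, -0.8, -1.4]
grip_width: 0.0578
```

{"fn": "play_rows", "kwargs": {
  "deltas": [
    [50,[0,0,0],[0,0,0]]
  ]
}}

```text
clock: 9.6
tcp_pos: [0.4582, -0.208, 0.1338]
orientation: [1.931, 2.475, 0.003]
contact_force: [0.2, 0.1, -0.9]
grip_width: 0.0576
```

```bash
cat >> h.py <<'E'
def held(d,c,T,h,rad=31):
    """held part: points whose height in tool frame is near h above the TCP, tool x extent within |y|<20"""
    P=cloud(d,c); L=(P-T[:3,3])@T[:3,:3]*1000
    m=(abs(-L[...,2]-h)<2.5)&(abs(L[...,1])<24)&(abs(L[...,0])<40)&(d>0); Q=L[m]
    A=np.c_[2*Q[:,:2],np.ones(len(Q))]
    x,y,_=cv2.fitEllipse(Q[:,:2].astype(np.float32)) if 0 else (0,0,0)
    e=Q[Q[:,0]>np.quantile(Q[:,0],.5)]
    print("held n",len(Q),"tool x max",Q[:,0].max().round(1),"at y",Q[Q[:,0].argmax(),1].round(1),"h med",np.median(-Q[:,2]).round(1),"tilt fit",np.linalg.lstsq(np.c_[Q[:,:2],np.ones(len(Q))],-Q[:,2],rcond=None)[0].round(3))
E
python3 -c "
from h import *
T=pose(); im,d,c=grab('wrist','w6')
go(462,-204.7,132)
held(d,c,T,10)
"
```

```text
t 9.65 tcp [ 460.6 -206.1  133.9] yaw 14.3 j [-0.15  0.36  0.54  2.08 -0.27  0.77  0.81] F [ 1.6  0.1 -0.8] w 57.6
shift [1.  1.7 1.9] turn [ 0.005  0.001 -0.004]
held n 6912 tool x max 31.6 at y -2.9 h med 10.3 tilt fit [ 1.0000e-03 -0.0000e+00  1.0317e+01]
```

View pics/w6.png

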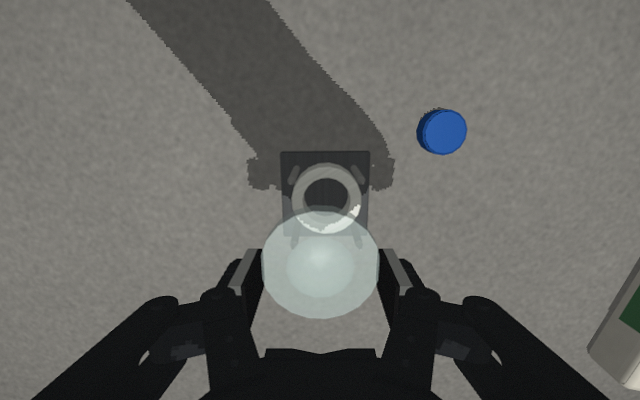

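{"fn": "play_rows", "kwargs": {
  "deltas": [
    [50,[-0.4,1.6,20],[0.004,0,0]],
    [50,[-0.4,1.6,45],[0.004,0,-0.004]],
    [50,[-0.4,1.6,62],[0.004,0,-0.004]],
    [50,[-0.4,1.6,80],[0.004,0,-0.004]],
    [50,[-0.4,1.6,93],[0.004,0,-0.004]],
    [50,[-0.4,1.6,97],[0.004,0,-0.004]],
    [50,[-0.4,1.6,97],[0.004,0,-0.004]]
  ]
}}

```text
clock: 10.52
tcp_pos: [0.4628, -0.2062, 0.0369]
orientation: [1.923, 2.483, 0.0]
contact_force: [0.9, -0.7, -1.0]
grip_width: 0.0578
```

```bash
python3 -c "
from h import *
go(462.3,-206.1,32)"
```

```text
t 10.53 tcp [ 462.8 -206.2   36.9] yaw 14.5 j [-0.05  0.53  0.43  2.12 -0.4   0.57  0.93] F [ 0.9 -0.7 -1. ] w 57.8
shift [ 0.2 -0.4  4.9] turn [ 0.001  0.001 -0.   ]
```

{"fn": "play_rows", "kwargs": {
  "deltas": [
    [50,[0,0,3],[0,0,0]],
    [50,[0,0,5],[0,0,0]],
    [50,[0,0,5],[0,0,0]],
    [66,[0,0,5],[0,0,0]],
    [75,[0,0,5],[0,0,0]],
    [75,[0,0,3],[0,0,0]],
    [75,[0,0,-30],[0,0,0]],
    [82,[0,0,-90],[0,0,0]]
  ]
}}

```text
clock: 11.52
tcp_pos: [0.4613, -0.2056, 0.1267]
orientation: [-1.922, -2.482, 0.003]
contact_force: [1.9, 0.9, 0.3]
grip_width: 0.0818
```

```bash
python3 -c "
from h import *
im,d,c=grab('wrist','w7')
go(456.4,203.6,150)
P,m=circ(0,d,c,(462.5,-205),38,55,31)
Q=P[m]; print(np.linalg.lstsq(np.c_[Q[:,:2]-[462,-205],np.ones(len(Q))],Q[:,2],rcond=None)[0].round(3))
"
```

```text
t 11.57 tcp [ 465.3 -208.2  134.2] yaw 14.4 j [-0.15  0.36  0.56  2.07 -0.28  0.77  0.82] F [ 1.2 -1.6  4.1] w 82.1
shift [401.1  93.7 -16.8] turn [ 0.007  0.004 -0.002]
circle 461.5 -205.3 r 30.0 n 4220 zmed 42.4
[ 1.0000e-03 -8.0000e-03  4.3022e+01]
```

View pics/w7.png

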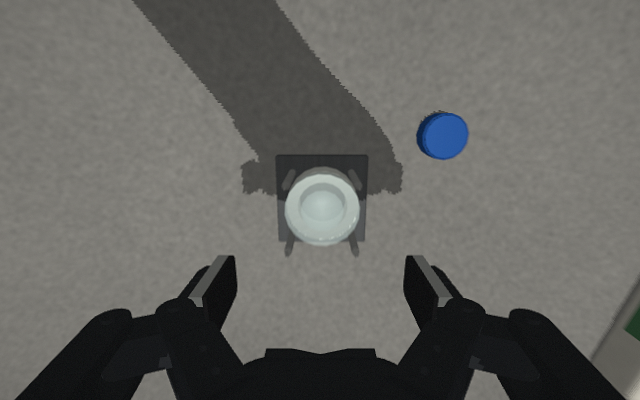

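Lens lies flat in the cage at (322,206), edge top 42.4 mm, dome up. Next, the silver ring.

{"fn": "play_rows", "kwargs": {
  "deltas": [
    [85,[60,14,-5],[0.006,0.004,0]],
    [85,[120,28,-10],[0.006,0.004,0]],
    [85,[180,42,-16],[0.006,0.004,0]],
    [85,[240,56,-16],[0.006,0.004,0]],
    [85,[300,70,-16],[0.006,0.004,0]],
    [85,[360,84,0],[0.006,0.004,0]],
    [85,[401,94,20],[0.006,0.004,0]],
    [85,[401,94,24],[0.006,0.004,0]]
  ]
}}

```text
clock: 12.58
tcp_pos: [0.4559, 0.2073, 0.1081]
orientation: [1.918, 2.488, 0.0]
contact_force: [-0.3, -0.9, 0.5]
grip_width: 0.0848
```

{"fn": "play_rows", "kwargs": {
  "deltas": [
    [85,[0,0,0],[0,0,0]]
  ]
}}

```text
clock: 12.7
tcp_pos: [0.4558, 0.2062, 0.108]
orientation: [1.919, 2.487, -0.002]
contact_force: [0.4, -0.7, -0.6]
grip_width: 0.0852
```

```bash
python3 -c "
from h import *
im,d,c=grab('wrist','w8')
circ(0,d,c,(456,203),6,14,40)
go(456.4,203.6,0)
"
```

```text
circle 454.8 204.2 r 30.2 n 1251 zmed 9.8
t 12.75 tcp [455.9 206.5 108.2] yaw 14.7 j [-0.89  0.38  0.42  2.1  -0.23  0.71 -0.07] F [ 0.8  0.9 -0. ] w 85.0
shift [ -3.   -0.2 108.2] turn [-0.     0.     0.004]
```

View pics/w8.png

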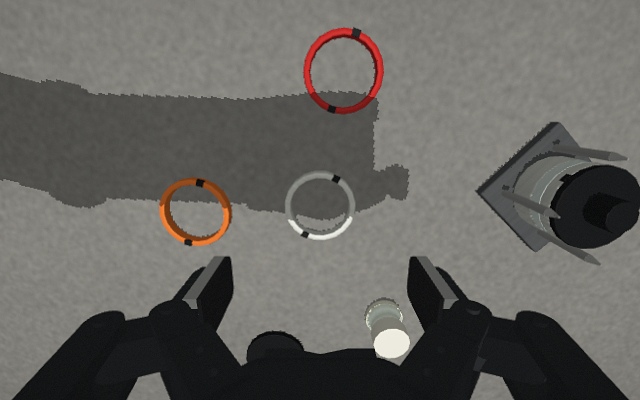

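The silver ring is at (320,206). The red ring (343,70) and the orange one (195,211) stand clear of the fingers. Grasp it.

{"fn": "play_rows", "kwargs": {
  "deltas": [
    [85,[-2,-1.5,40],[0,0,0]],
    [85,[-2,-1.5,80],[0,0,0]],
    [85,[-2,-1.5,103],[0,0,0]],
    [85,[-2,-1.5,110],[0,0,0]],
    [85,[-2,-1.5,110],[0,0,0]],
    [50,[-2,-1.5,110],[0,0,0]],
    [50,[-2,-1.5,110],[0,0,0]],
    [50,[-2,-1.5,110],[0,0,0]]
  ]
}}

```text
clock: 13.75
tcp_pos: [0.4558, 0.2045, -0.0001]
orientation: [1.92, 2.486, 0.003]
contact_force: [-2.9, -0.8, 13.6]
grip_width: 0.0578
```

{"fn": "play_rows", "kwargs": {
  "deltas": [
    [50,[0,0,0],[0,0,0]],
    [50,[0,0,0],[0,0,0]],
    [50,[0,0,-15],[0,0,0]],
    [50,[0,0,-60],[0,0,0]],
    [50,[0,0,-120],[0,0,0]],
    [50,[0,0,-150],[0,0,0]],
    [50,[0,0,-150],[0,0,0]]
  ]
}}

```text
clock: 14.62
tcp_pos: [0.457, 0.2052, 0.1529]
orientation: [1.919, 2.486, 0.012]
contact_force: [0.3, 0.1, -0.7]
grip_width: 0.0572
```

```bash
python3 -c "
from h import *
T=pose(); im,d,c=grab('wrist','w9')
go(462,-204.7,150)
held(d,c,T,10)
"
```

```text
t 14.68 tcp [455.9 204.7 151.2] yaw 14.7 j [-0.94  0.31  0.47  2.07 -0.19  0.8  -0.09] F [-0.4 -0.2 -1.2] w 57.3
shift [-3.976e+02 -9.780e+01 -1.000e-01] turn [ 0.004 -0.002  0.003]
held n 2432 tool x max 29.8 at y -3.4 h med 9.6 tilt fit [ 4.000e-03 -0.000e+00  9.483e+00]
```

View pics/w9.png

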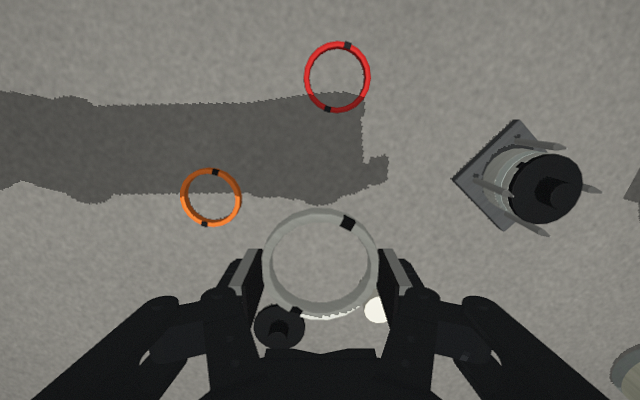

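Silver ring held level at (320,262), centred on the tool (x edge 29.8). Carry it to the cage.

{"fn": "play_rows", "kwargs": {
  "deltas": [
    [50,[-55,-14,0],[0,0,0]],
    [50,[-110,-27,0],[0,0,0]],
    [50,[-165,-41,0],[0,0,0]],
    [50,[-220,-54,0],[0,0,0]],
    [50,[-275,-68,0],[0,0,0]],
    [50,[-330,-81,0],[0,0,0]],
    [50,[-380,-94,10],[0,0,0]],
    [50,[-398,-98,20],[0.003,0,0.003]]
  ]
}}

```text
clock: 15.68
tcp_pos: [0.4602, -0.2085, 0.1287]
orientation: [-1.928, -2.478, 0.0]
contact_force: [0.2, -0.3, -1.0]
grip_width: 0.0573
```

{"fn": "play_rows", "kwargs": {
  "deltas": [
    [50,[0,0,0],[0,0,0]],
    [50,[0,0,0],[0,0,0]]
  ]
}}

```text
clock: 15.92
tcp_pos: [0.4596, -0.2075, 0.128]
orientation: [-1.926, -2.476, 0.001]
contact_force: [0.1, -0.4, 0.3]
grip_width: 0.0578
```

```bash
python3 -c "
from h import *
go(462,-204.7,42)
"
```

```text
t 15.93 tcp [ 459.6 -207.5  128. ] yaw 14.2 j [-0.18  0.38  0.59  2.08 -0.3   0.77  0.85] F [ 0.1 -0.4  0.3] w 57.8
shift [ 1.9  3.3 86. ] turn [-0.003 -0.003 -0.004]
```

{"fn": "play_rows", "kwargs": {
  "deltas": [
    [50,[2,3,10],[-0.003,-0.003,-0.004]],
    [50,[2,3,30],[-0.003,-0.003,-0.004]],
    [50,[2,3,48],[-0.003,-0.003,-0.004]],
    [50,[2,3,65],[-0.003,-0.003,-0.004]],
    [50,[2,3,78],[-0.003,-0.003,-0.004]],
    [50,[2,3,81],[-0.003,-0.003,-0.004]],
    [50,[2,3,81],[-0.003,-0.003,-0.004]]
  ]
}}

```text
clock: 16.8
tcp_pos: [0.4617, -0.2049, 0.047]
orientation: [1.924, 2.483, -0.0]
contact_force: [-0.1, -1.0, 0.2]
grip_width: 0.0571
```

```bash
python3 -c "
from h import *
go(462,-204.7,42)
"
```

```text
t 16.80 tcp [ 461.7 -204.9   47. ] yaw 14.5 j [-0.09  0.52  0.49  2.12 -0.43  0.59  0.95] F [-0.1 -1.   0.2] w 57.1
shift [0.1 0.3 5. ] turn [-0.     0.    -0.001]
```

{"fn": "play_rows", "kwargs": {
  "deltas": [
    [50,[0,0,3],[0,0,0]],
    [50,[0,0,5],[0,0,0]],
    [50,[0,0,5],[0,0,0]],
    [66,[0,0,5],[0,0,0]],
    [75,[0,0,5],[0,0,0]],
    [75,[0,0,3],[0,0,0]],
    [75,[0,0,-30],[0,0,0]],
    [82,[0,0,-85],[0,0,0]]
  ]
}}

```text
clock: 17.8
tcp_pos: [0.4605, -0.2044, 0.1319]
orientation: [-1.922, -2.481, 0.004]
contact_force: [1.4, 1.6, 0.2]
grip_width: 0.082
```

```bash
python3 -c "
from h import *
im,d,c=grab('wrist','w10')
go(453.4,35.6,140)
P,m=circ(0,d,c,(462,-205),48.5,57,31.5)
Q=P[m]; print(np.linalg.lstsq(np.c_[Q[:,:2]-[462,-205],np.ones(len(Q))],Q[:,2],rcond=None)[0].round(3))
"
```

```text
t 17.85 tcp [ 464.2 -206.8  138.7] yaw 14.3 j [-0.2   0.37  0.61  2.07 -0.3   0.78  0.84] F [ 1.5 -0.8  3.8] w 82.1
shift [237.5  49.7  -1.8] turn [ 0.006  0.003 -0.003]
circle 461.2 -205.6 r 30.7 n 1437 zmed 51.8
[-1.0000e-03  2.0000e-03  5.1637e+01]
```

View pics/w10.png

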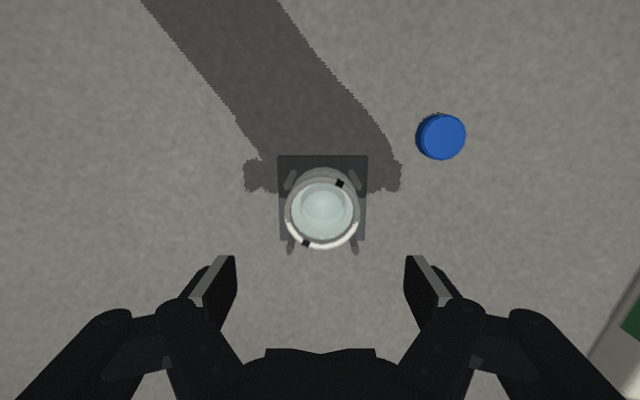

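Ring flat at (322,207), top 51.8 mm, between the rods. Last, the dust cap.

{"fn": "play_rows", "kwargs": {
  "deltas": [
    [75,[60,12,0],[0.006,0.003,0]],
    [70,[120,25,0],[0.006,0.003,-0.003]],
    [65,[180,38,5],[0.006,0.003,-0.003]],
    [60,[237,50,20],[0.006,0.003,-0.003]],
    [60,[237,50,25],[0.006,0.003,-0.003]],
    [60,[237,50,25],[0.006,0.003,-0.003]]
  ]
}}

```text
clock: 18.6
tcp_pos: [0.4537, 0.0347, 0.113]
orientation: [-1.922, -2.485, 0.002]
contact_force: [0.2, -0.7, 0.1]
grip_width: 0.0601
```

```bash
python3 -c "
from h import *
im,d,c=grab('wrist','w11')
circ(0,d,c,(453,36),4,9,40)
circ(0,d,c,(453,36),20,28,20)
go(453.4,35.6,8)
"
```

```text
circle 452.6 35.6 r 30.0 n 2932 zmed 6.1
circle 452.7 36.2 r 11.0 n 553 zmed 24.0
t 18.65 tcp [454.   33.9 113.3] yaw 14.4 j [-0.68  0.32  0.55  2.2  -0.26  0.68  0.31] F [-0.2  0.8 -0.1] w 59.9
shift [ 1.900e+00 -1.000e-01  1.053e+02] turn [-0.001  0.001 -0.001]
```

{"fn": "play_rows", "kwargs": {
  "deltas": [
    [50,[2.3,-1,40],[0,0,0]],
    [50,[2.3,-1,80],[0,0,0]],
    [50,[2.3,-1,98],[0,0,0]],
    [50,[2.3,-1,104],[0,0,0]],
    [50,[2.3,-1,104],[0,0,0]],
    [12,[2.3,-1,104],[0,0,0]],
    [12,[2.3,-1,104],[0,0,0]],
    [12,[2.3,-1,104],[0,0,0]]
  ]
}}

```text
clock: 19.65
tcp_pos: [0.4531, 0.0358, 0.0103]
orientation: [1.924, 2.482, 0.001]
contact_force: [-1.7, -1.4, 6.2]
grip_width: 0.02
```

{"fn": "play_rows", "kwargs": {
  "deltas": [
    [12,[0,0,0],[0,0,0]],
    [12,[0,0,0],[0,0,0]],
    [12,[0,0,-15],[0,0,0]],
    [12,[0,0,-60],[0,0,0]],
    [12,[0,0,-110],[0,0,0]],
    [12,[0,0,-140],[0,0,0]],
    [12,[0,0,-140],[0,0,0]]
  ]
}}

```text
clock: 20.52
tcp_pos: [0.4544, 0.0363, 0.1528]
orientation: [1.923, 2.48, 0.009]
contact_force: [-0.1, 0.6, -0.5]
grip_width: 0.02
```

```bash
python3 -c "
from h import *
T=pose(); im,d,c=grab('wrist','w12')
go(462,-204.7,150)
held(d,c,T,-3)
"
```

```text
t 20.57 tcp [453.4  36.3 151.4] yaw 14.4 j [-0.75  0.25  0.62  2.18 -0.21  0.77  0.26] F [-0.3 -0.2 -0.3] w 20.4
shift [-235.5  -51.7    1.1] turn [ 0.004 -0.    -0.001]
held n 3808 tool x max 30.2 at y -0.6 h med -4.3 tilt fit [ 3.000e-03  0.000e+00 -4.259e+00]
```

View pics/w12.png

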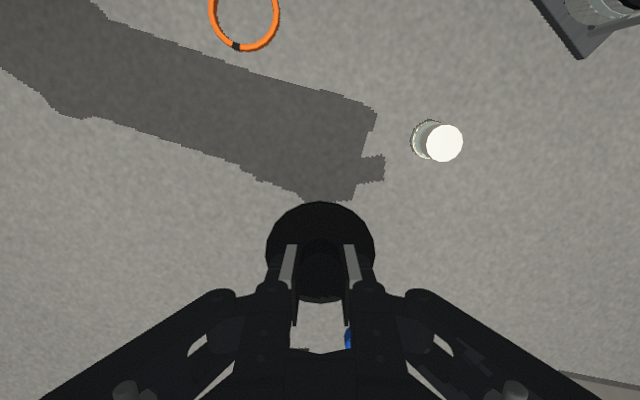

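Cap held level by the knob, disc centred at about (320,252). Carry to the cage.

{"fn": "play_rows", "kwargs": {
  "deltas": [
    [12,[-50,-11,0],[0.003,0,0]],
    [12,[-105,-23,0],[0.003,0,0]],
    [12,[-160,-35,0],[0.003,0,0]],
    [12,[-210,-46,0],[0.003,0,0]],
    [12,[-235,-52,0],[0.003,0,0]],
    [12,[-235,-52,10],[0.003,0,0]],
    [12,[-235,-52,20],[0.003,0,0]],
    [12,[-235,-52,20],[0.003,0,0]]
  ]
}}

```text
clock: 21.58
tcp_pos: [0.4608, -0.2024, 0.1296]
orientation: [-1.92, -2.483, 0.0]
contact_force: [-1.3, 0.1, -0.8]
grip_width: 0.0204
```

```bash
python3 -c "
from h import *
go(461.8,-204.8,62.3)
"
```

```text
t 21.57 tcp [ 460.8 -202.4  129.6] yaw 14.6 j [-0.23  0.39  0.65  2.09 -0.33  0.77  0.88] F [-1.3  0.1 -0.8] w 20.4
shift [-2.7  0.5 67.3] turn [-0.002 -0.002  0.001]
```

{"fn": "play_rows", "kwargs": {
  "deltas": [
    [12,[-2.6,0.5,5],[-0.002,-0.002,0]],
    [12,[-2.6,0.5,22],[-0.002,-0.002,0]],
    [12,[-2.6,0.5,40],[-0.002,-0.002,0]],
    [12,[-2.6,0.5,55],[-0.002,-0.002,0]],
    [12,[-2.6,0.5,62],[-0.002,-0.002,0]],
    [12,[-2.6,0.5,62],[-0.002,-0.002,0]]
  ]
}}

```text
clock: 22.32
tcp_pos: [0.4614, -0.2048, 0.0671]
orientation: [-1.922, -2.484, 0.001]
contact_force: [-0.3, 0.2, -0.7]
grip_width: 0.02
```

```bash
python3 -c "
from h import *
go(461.8,-204.8,62.3)
"
```

```text
t 22.32 tcp [ 461.4 -204.8   67.1] yaw 14.5 j [-0.15  0.49  0.57  2.12 -0.44  0.64  0.97] F [-0.3  0.2 -0.7] w 20.0
shift [-0.1  0.4  4.8] turn [-0.001 -0.001  0.001]
```

{"fn": "play_rows", "kwargs": {
  "deltas": [
    [12,[0,0,3],[0,0,0]],
    [12,[0,0,4.5],[0,0,0]],
    [12,[0,0,4.5],[0,0,0]],
    [30,[0,0,4],[0,0,0]],
    [40,[0,0,3],[0,0,0]],
    [40,[0,0,0],[0,0,0]],
    [40,[0,0,-30],[0,0,0]],
    [50,[0,0,-85],[0,0,0]]
  ]
}}

```text
clock: 23.32
tcp_pos: [0.4602, -0.2044, 0.1519]
orientation: [-1.92, -2.481, 0.004]
contact_force: [1.0, -0.5, -0.1]
grip_width: 0.0496
```

{"fn": "play_rows", "kwargs": {
  "deltas": [
    [60,[80,30,0],[0,0,0]],
    [60,[80,30,0],[0,0,0]],
    [60,[80,30,0],[0,0,0]]
  ]
}}

```text
clock: 23.7
tcp_pos: [0.4695, -0.1173, 0.1521]
orientation: [-1.914, -2.485, 0.003]
contact_force: [-0.2, -0.9, -0.2]
grip_width: 0.0594
```

```bash
python3 -c "
from h import *
im,d,c=grab('wrist','w13'); i2,d2,c2=grab('scene','s13'); i3,d3,c3=grab('top','t13')
go(453.4,35.6,140)
for dd,cc in((d,c),(d2,c2),(d3,c3)):
  try:
    P,m=circ(0,dd,cc,(462,-205),55,61,31); Q=P[m]; print(np.linalg.lstsq(np.c_[Q[:,:2]-[462,-205],np.ones(len(Q))],Q[:,2],rcond=None)[0].round(3))
    circ(0,dd,cc,(462,-205),72,80,20)
  except Exception as e: print(e)
a=cv2.resize(i2[130:300,150:500],None,fx=2.2,fy=2.2,interpolation=cv2.INTER_CUBIC); 
cv2.imwrite('pics/fin.png',a[:,:,::-1])
"
```

```text
t 23.85 tcp [ 469.  -120.5  152.1] yaw 14.5 j [-0.44  0.32  0.68  2.11 -0.27  0.81  0.66] F [-0.1  0.9 -0.4] w 60.3
shift [155.1  23.9  12.2] turn [-0.005 -0.001 -0.001]
circle 461.4 -204.3 r 30.1 n 2169 zmed 57.9
[-1.0000e-03 -3.0000e-03  5.7876e+01]
circle 460.2 -204.0 r 11.3 n 486 zmed 75.8
circle 461.6 -205.8 r 30.2 n 460 zmed 58.0
[-5.0000e-03 -1.0000e-03  5.7996e+01]
circle 460.7 -206.9 r 11.7 n 94 zmed 75.7
circle 0.0 0.0 r 0.0 n 0 zmed nan
[0. 0. 0.]
circle 0.0 0.0 r 0.0 n 0 zmed nan
  return _methods._mean(a, axis=axis, dtype=dtype,
  ret = ret.dtype.type(ret / rcount)
```

View pics/w13.png

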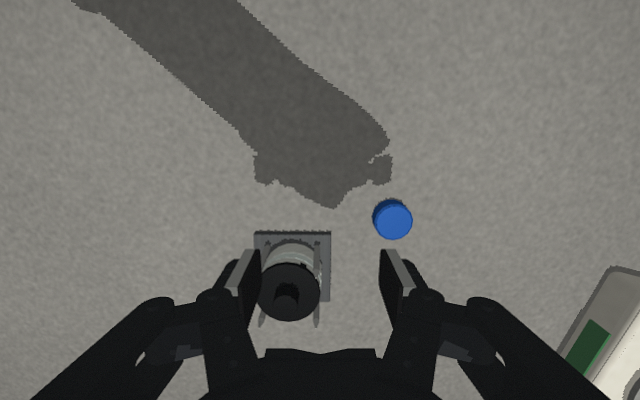

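View pics/fin.png

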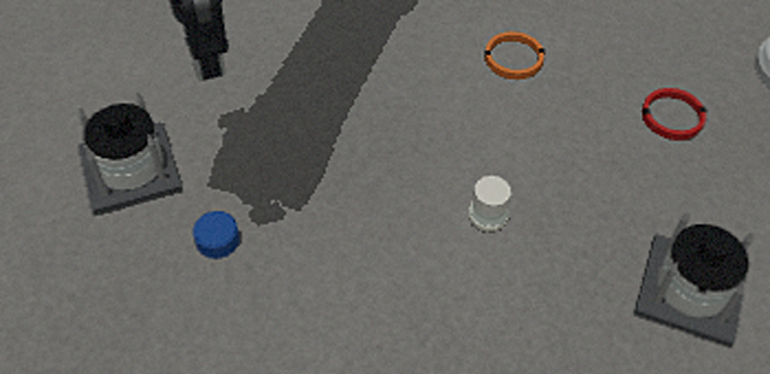

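The cage at crop (120,150) looks like the finished one at (700,280). The cap's disc top is at 58 mm and flat, the knob at 76 mm. The jar (490,205) and blue cap (217,233) are where they were. Handing in.

```bash
python3 -c "
from bench import r
print(r.hand_in())"
```

```text
the job is handed in; nothing more can be done
None
```

I built the stack in the empty cage in the order asked: spacer, lens with its dome up, silver retaining ring, then dust cap with its knob up. I handed it in at about 24 s on the robot's clock, well under the 112 s limit.

- **Seating:** every part was measured flat after placing. Tops came out at 31.9 mm for the spacer, about 42 mm for the lens edge and 51.8 mm for the ring. The cap's disc measured 58.0 mm and its knob 75.8 mm, against nominal heights of 32, 42, 52, 58 and 76 mm.
- **Position:** the cap sits about 1 mm from the cage centre. The highest contact force at the end of any move was about 14 N, well under both limits.
- **Left alone:** the arm never went down near the finished cage, the jar, the blue bottle cap or the red and orange rings. In the last pictures the ones in view looked where they had been. I judged this by eye and did not measure their final positions.
- **Failed check:** the last height check from the top camera found no points on the finished stack. My guess is that the arm was in its way. The final cap heights come from the wrist and scene cameras, which agreed within about 1.5 mm in position, though the knob's centre differed by about 3 mm between them.

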